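Take the mixed-water temperature at a pipe-box test plug

ROBOT

A 6-joint arm with a two-finger parallel gripper is mounted at the origin on the work surface. World frame = base frame: x ahead of the robot, y to its left, z up, the work surface at z = 0. Lengths are in m, angles in rad, forces in N, time in s.
With the tool pointing down it reaches from about 0.35 to 0.85 m from the base axis. Payload 8.1 kg.
Tool frame: the origin (TCP) lies at the very end of the fingers, on their centre line; the grasp point (between the pads) lies 19 mm behind it; y points along the fingers, z is the direction in which the jaws open and shut, and the axes are right-handed (so a half turn about y gives the same grasp; the last joint's range is limited). The gripper opens to 85 mm and grips with 20 to 120 N. Pads are 22 mm wide; open, the fingers measure 114 mm over their backs; the gripper's body (76 mm by 85 mm) begins 54 mm behind the grasp point. The pads swing forward as they close: fully open they stand 13 mm farther back than shut.
Start: joints at [-1.318, 0.13, 1.488, -0, 1.523, -0.085], TCP at [0.199, -0.566, 0.231] pointing down, gripper open.
Joint ranges: [-2.96, 2.96], [-0.89, 2.26], [0.02, 2.5], [-1.34, 4.48], [0, 2.73], [-2.66, 2.66]. Speed limits (rad/s): [2.39, 2.39, 2.79, 3.14, 3.14, 3.14].

INTERFACE

Orientations are given as a unit quaternion [x, y, z, w].
In Python, from plant import ctrl, viewer, cut_out, tip_of gives the robot as it stands. The module is installed in compiled form; this text tells all that it offers.
- The arm moves only by the tool carry_out, never from a script. Its argument "deltas" is a list of rows, each a list of 6 numbers: the shift along the world's x, y, z in cm, then the turn, a rotation vector about the world's x, y, z in rad. In form: [[x, y, z, wx, wy, wz], ...]. A call has 1 to 8 rows; each row shifts and turns the commanded pose from where the row before left it; what a row does not reach is not made up. A row lasts 1/12 s, in which the tool goes at most 41.7 mm and 7.16 degrees, less where a joint would pass 70% of its speed; a pose out of reach is approached as far as the arm can. A call with a gripper value outside its range is refused whole. "grip" is the gripper's target within -1 to 1 (shut at 1, half-way at 0, fully open at -1), set as the call begins (left out, the last holds). The fingers move at their own pace and stop on an object; the grip force is fixed at half the most. Time passes only in rows, so rows that do not move let the fingers close. It gives the time, the measured TCP pose, the force and the opening at its end, in the units of the state.
- ctrl.read_state(): the state, without advancing time (a new reading comes with each control period).
- viewer.snapshot(name): name is "scene" or "top"; returns the picture (420x560x3 uint8, red, green, blue); there is no depth.
- viewer.camera_info(name): a dict with "fx", "fy", "cx", "cy" (pixels), "D" ([k1, k2, p1, p2, k3] as OpenCV has them; the pictures are not rectified), "T" (4x4, takes a point from camera to world coordinates). Camera axes: x right, y up, looking along -z (the intrinsics and any distortion apply to the point x, -y, -z); pixel columns grow to the right and rows downward; lengths in m; the calibration is good to about 2 mm. A picture is of the moment at which its call begins. camera_info takes no time and is no camera call.
- ctrl.job_done(): hands the job in, once; it reports no verdict.
Trained networks look in the newest picture that a camera, given by its name, has taken for a name from the list of things; names that differ only in an ending like _2 or _b are one class to them, and where a whole thing is asked for, a point or a joint stands for the part that bears it (a point fixed in the world has none). Each returns a list of dicts, best first, with "p" (0 to 1); they miss things now and then, are a little off and sometimes report something else, mostly with a low value. They report only what shows in the picture. A call takes as long as a camera call.
- cut_out(camera, label): "pixels" (420x560 bool, what is visible of it) and "point" ([column, row] in pixels, amid what is visible of it).
- tip_of(camera, label): "point" ([column, row] in pixels: a listed point, or the origin of a listed thing).
The state is a dict: "clock": time; "joint_positions": joint angles; "dq": joint speeds; "joint_efforts": joint torques, N m; "tcp_pos": TCP position; "tcp_rot": TCP orientation; "contact_force": force on the tool from outside, world axes, zero at the start; "moment": the same for the moment, N m; "width": opening from 0.0 (shut) to 1.0 (fully open).
Only numpy, scipy, OpenCV 4.12 (cv2) and the standard library are available. Lean on these libraries where they do the work, as an engineer would, in place of code of your own. Each camera call takes 0.05 s, during which the arm holds its last target. There are 200 camera calls.

TASK

Raise the hinged cover of the tiled pipe box until it stands upright, and leave it standing. Then take the surface thermometer out of its holder and hold its sprung tip on the middle of the marked brass test plug inside the box, square to the plug's slanted face, with light pressure so that the tip is pushed about half-way in. Finish like that, still gripping the thermometer on the plug for the reading: do not put it down or let go, and leave the soap bottle, the tumbler and the wrench where they are.

Things in the scene. Friction and masses are not known exactly. Their poses are not given: they have to be found in the camera images.
- pipe_box: Open box clad in white tiles, fixed: 260 (x) by 220 (y) mm, 120 high, walls 12. Origin under its centre, z up, -x end roughly towards the robot. Copper feed pipes leave both x ends at y +35 mm, 61 mm high at most, reaching 176 mm from the middle. Inside, a brass mixing valve at y +35 mm (grey cap up to 96 mm high); from it the outlet pipe runs to -y, 50 mm up, and carries the test plug.
- cover (a joint): Angle of the white cover board (270 mm along the hinge, 228 across, 12 thick, 0.42 kg). 0 = shut flat on the box; starts shut or a little ajar; pi/2 = upright; limit 2.2 (leaning back). Hinge along the box's +y top edge, free edge at -y. Stiff hinge (about 0.6 N m of friction): it stays where it is left; lifting it takes about 5 N at the handle.
- cover_handle (a point): Middle of the cover's white D-handle bar: round, 12 mm thick, 86 mm clear between its legs, parallel to the hinge, 35 mm off the cover's face, 205 mm from the hinge, 20 mm inside the free edge. Axes turn with the cover: x along bar and hinge, y towards the hinge, z out of the cover's outer face (up when shut; level to the box's +y, away from the box, when upright). The bar can roll in a grip.
- cover_hinge (a point): Point on the cover's hinge line at the middle of the box's +y top edge, 120 mm above the worktop. Axes turn with the cover, like those of cover_handle. Opening turns the cover about its -x axis.
- plug_face (a point): Centre of the flat round top face (28 mm across, dark ring 19 mm across and centre dot) of the brass test plug. In the box's frame 12 mm to -x, 35 mm to -y of the middle, 82 mm above the worktop. z = outward normal of the face: it leans 20 degrees (0.35 rad) from straight up towards the box's -x end (the robot's side); y as the box's. Rigid. Hidden until the cover is raised.
- probe_grip (a point): Where to hold the surface thermometer: on its axis, 150 mm from its tip end. Tool 180 mm long, about 0.14 kg: flat black body 36 mm (x) by 24 mm (y), top 30 mm above this point, underside 80 mm below; then a thin steel stem and a 13 mm sleeve ending 12 mm before the tip end. z along the tool from tip to top. Starts upright in its holder, this point 163 mm above the worktop.
- probe_point (a point): End of the thermometer's sprung tip: flat, 8 mm across, copper. 150 mm below probe_grip when the tip is out; it moves with the tip as that is pushed in. Axes as probe_grip (z from the tip up the tool).
- probe_tip (a joint): How far the sprung tip is pushed into its sleeve, in m: 0 = fully out, 0.010 = fully in, 0.005 = half-way. The spring pushes back with about 1 N at the start, 5 N fully in (0.4 N per mm).
- probe: The surface thermometer as a whole (same tool): origin on its axis at the end of the tip when out, z up the tool.
- test_plug: The brass test plug as a whole: origin on the outlet pipe's axis, 34 mm under the centre of its face, z along the normal of its face.
- holder: Grey weighted holder of the thermometer, fixed: 80 by 70 mm, 110 mm high, on a 96 by 86 mm rubber foot; origin under its centre. The lowest 27 mm of the thermometer's body stand in a pocket open at the top (about 3 mm of play a side), the stem hangs in an 18 mm bore below. Straight up 27 mm frees the body, 100 mm the whole tool.
- soap: Bystander: orange soap bottle, 58 mm across, 150 mm high, origin under its centre, loose. Leave alone.
- tumbler: Bystander: white ceramic tumbler, 72 mm across, 100 mm high, origin under its centre, loose. Leave alone.
- wrench: Bystander: steel wrench lying on the worktop beyond the hinge side of the box, loose. Leave alone.

How it is judged:
On the way:
1. the cover stands upright (within 12 degrees) (value of joint cover between 1.36 and 1.78 rad), for 0.2 s.
At the end, for the whole second after the job is handed in: Cover upright (78 to 102 degrees); tip end within 10 mm of the centre of the plug's face, thermometer square to it within 8 degrees, tip pushed in 2 to 8 mm (0.8 to 8 N), still gripped and clear of its holder; soap bottle, tumbler and wrench within 30 mm of where they stood (all of step 1 and distance between probe_point and plug_face below 0.01 m and angle between the z axis of probe_point and the z axis of plug_face, either way round below 0.14 rad and value of joint probe_tip between 0.002 and 0.008 m and contact force between probe and test_plug between 0.8 and 8 N and contact force between the fingers and probe above 2 N and contact force between probe and holder below 0.1 N and linear speed of probe below 0.02 m/s and distance of each of soap, tumbler, wrench from where it was at the start of the episode below 0.03 m); the arm keeps its last pose, push and grip.
It fails at once if a bystander (soap bottle, tumbler, wrench) is moved 30 mm or more (distance of any of soap, tumbler, wrench from where it was at the start of the episode above 0.03 m).
It fails at once if the thermometer is pressed hard on the plug (over 20 N) (contact force between probe and test_plug above 20 N).
It also fails if it takes over 64 s, if anything falls off the work surface, if the arm or the gripper's body presses on something with over 40 N, if the wrist force passes 120 N, or if a joint passes its speed limit or range.

## Working session

There is one attempt and no reset: what is moved stays moved. The work goes in short steps, Python scripts to look and compute and a tool call to move; the robot and the scene stay as the last step left them, time stands still between calls to the robot, and variables do not carry over. Pictures are saved under pics/ and viewed, about 8 in all and at most 12, crops included, and the job is handed in when it is done.

Besides the shell and the picture viewer there is one more tool, called after "Emit:" in YAML: its name, and indented under it one key for each argument. carry_out: Moves the arm, as the interface text tells. Its arguments: {"type":"object","properties":{"deltas":{"type":"array","items":{"type":"array","items":{"type":"number"}}},"grip":{"type":"number"}},"required":["deltas"]}

```bash
mkdir -p pics; cat > h.py <<'E'
import numpy as np, cv2
from plant import ctrl, viewer, cut_out, tip_of
from scipy.spatial.transform import Rotation as R
def ray(cam,px):
    c=viewer.camera_info(cam);K=np.array([[c['fx'],0,c['cx']],[0,c['fy'],c['cy']],[0,0,1]])
    u=cv2.undistortPoints(np.array([[px]],float),K,np.array(c['D'],float))[0,0]
    T=np.array(c['T']);d=T[:3,:3]@np.array([u[0],-u[1],-1]);return T[:3,3],d/np.linalg.norm(d)
def onz(cam,px,z):
    o,d=ray(cam,px);return o+d*(z-o[2])/d[2]
def tri(p1,p2):
    (a,d),(b,e)=ray('scene',p1),ray('top',p2)
    s=np.linalg.lstsq(np.c_[d,-e],b-a,rcond=None)[0];x,y=a+s[0]*d,b+s[1]*e
    return (x+y)/2,np.linalg.norm(x-y)
def proj(cam,P):
    c=viewer.camera_info(cam);T=np.array(c['T']);p=(np.atleast_2d(P)-T[:3,3])@T[:3,:3]
    K=np.array([[c['fx'],0,c['cx']],[0,c['fy'],c['cy']],[0,0,1]])
    return cv2.projectPoints(p*[1,-1,-1],np.zeros(3),np.zeros(3),K,np.array(c['D'],float))[0][:,0]
def both(n):
    r=[]
    for cam in('scene','top'):
        q=tip_of(cam,n);r.append(q[0] if q else None);print(n,cam,[(np.round(a['point'],1).tolist(),round(a['p'],2)) for a in q[:2]])
    if all(r):
        P,e=tri(r[0]['point'],r[1]['point']);print('   ->',P.round(4),'gap',round(e,4));return P
E
python3 - <<'E'
from h import *
a=viewer.snapshot('scene');b=viewer.snapshot('top')
cv2.imwrite('pics/a.png',cv2.resize(np.vstack([a,b])[:,:,::-1],None,fx=.71,fy=.71));cv2.imwrite('pics/s.png',a[:,:,::-1]);cv2.imwrite('pics/t.png',b[:,:,::-1])
for n in 'pipe_box cover_handle cover_hinge probe_grip holder soap tumbler wrench'.split(): both(n)
s=ctrl.read_state();print(s)
for c in('scene','top'):print(np.round(viewer.camera_info(c)['T'],3))
E
```

```text
pipe_box scene [([307.0, 285.7], 0.88)]
pipe_box top []
cover_handle scene [([285.5, 217.3], 0.58)]
cover_handle top [([268.3, 175.0], 0.83)]
   -> [0.5467 0.0948 0.2276] gap 0.001
cover_hinge scene [([346.7, 293.5], 0.63)]
cover_hinge top [([200.9, 188.9], 0.62)]
   -> [0.5351 0.2813 0.1277] gap 0.0042
probe_grip scene [([171.6, 174.0], 0.79)]
probe_grip top []
holder scene [([181.8, 208.7], 0.72), ([242.5, 175.7], 0.56)]
holder top [([372.9, 160.4], 0.93)]
   -> [ 0.6381 -0.2097 -0.0018] gap 0.0023
soap scene [([191.0, 145.3], 0.83)]
soap top [([427.4, 203.4], 0.7), ([365.1, 222.8], 0.66)]
   -> [ 0.4996 -0.3598  0.0118] gap 0.0072
tumbler scene [([241.8, 177.0], 0.9), ([286.0, 216.1], 0.16)]
tumbler top [([366.8, 223.8], 0.81)]
   -> [ 0.45   -0.1866 -0.0114] gap 0.0061
wrench scene []
wrench top [([149.6, 224.3], 0.69), ([365.4, 223.4], 0.31)]
{'clock': 0.9, 'joint_positions': array([-1.31841599e+00,  1.30420452e-01,  1.48818787e+00,  1.63955122e-05,
        1.52300109e+00, -8.53772998e-02]), 'dq': array([ 0.00033818,  0.00026544, -0.00077754,  0.00070309, -0.00016511,
       -0.00077127]), 'joint_efforts': array([ 1.61169559e-03, -5.69307089e+01, -5.00868344e+01, -9.78863318e-05,
        1.04533279e-03,  2.35307215e-05]), 'tcp_pos': array([ 0.198865  , -0.56609414,  0.23128666]), 'tcp_rot': array([-0.118843  ,  0.6970538 , -0.69704102,  0.11885355]), 'contact_force': array([0.71194193, 0.20788733, 0.26643028]), 'moment': array([0.07546801, 0.01986289, 0.02226053]), 'width': 0.9994822397779075}
[[-0.744 -0.565  0.357  0.94 ]
 [ 0.669 -0.627  0.4    0.53 ]
 [-0.002  0.536  0.844  1.196]
 [ 0.     0.     0.     1.   ]]
[[-0.015  0.987 -0.158  0.254]
 [-1.    -0.017 -0.009  0.037]
 [-0.011  0.158  0.987  1.552]
 [ 0.     0.     0.     1.   ]]
```

View pics/a.png

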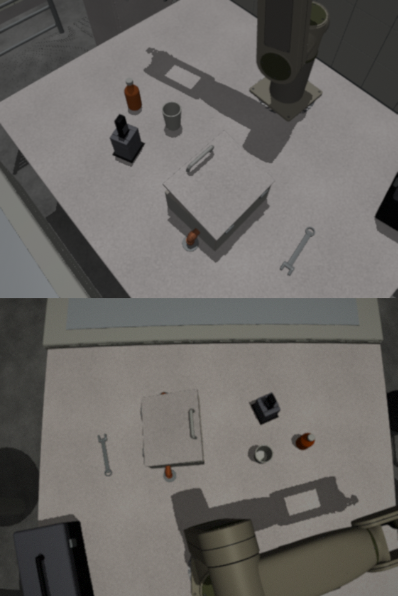

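The scene view (top half) shows the bottle, holder with thermometer, tumbler, box and cover, and wrench. The cover looks ajar: the handle is about 60 mm above its shut height. I need the yaw of the box and holder, and the cover angle.

```bash
python3 - <<'E'
from h import *
a=cv2.imread('pics/s.png');b=cv2.imread('pics/t.png')
v=np.vstack([cv2.resize(a[140:360,140:420],(763,600))[:, :],]);
w=cv2.resize(b[110:290,130:460],(800,436))
cv2.imwrite('pics/s2.png',v);cv2.imwrite('pics/t2.png',w)
viewer.snapshot('scene');viewer.snapshot('top')
for cam in('scene','top'):
  for n in('cover','pipe_box','cover_handle','holder','probe'):
    q=cut_out(cam,n)
    if q:
        m=q[0]['pixels'].astype(np.uint8);c=max(cv2.findContours(m,0,2)[0],key=cv2.contourArea)
        print(cam,n,round(q[0]['p'],2),m.sum(),np.round(q[0]['point']),'rect',cv2.boxPoints(cv2.minAreaRect(c)).round(1).tolist(),'poly',cv2.approxPolyDP(c,5,True)[:,0].tolist())
both('probe_grip');both('probe')
E
```

```text
scene cover 0.84 12592 [307. 259.] rect [[226.89999389648438, 260.0], [312.1000061035156, 177.10000610351562], [391.3999938964844, 258.6000061035156], [306.20001220703125, 341.5]] poly [[316, 185], [229, 258], [303, 338], [327, 321], [386, 254]]
scene pipe_box 0.57 15426 [306. 268.] rect [[199.0, 289.0], [310.5, 177.5], [395.0, 262.0], [283.5, 373.5]] poly [[317, 184], [230, 258], [236, 292], [270, 323], [257, 339], [267, 354], [278, 347], [278, 333], [304, 352], [376, 278], [387, 254]]
scene cover_handle 0.79 12762 [309. 258.] rect [[226.5, 260.8999938964844], [313.6000061035156, 177.0], [392.6000061035156, 259.0], [305.5, 342.8999938964844]] poly [[315, 184], [230, 259], [302, 338], [322, 327], [386, 254]]
scene holder 0.73 1548 [182. 203.] rect [[147.0, 213.10000610351562], [165.8000030517578, 168.39999389648438], [209.60000610351562, 186.8000030517578], [190.8000030517578, 231.60000610351562]] poly [[182, 176], [175, 195], [163, 183], [155, 195], [159, 217], [186, 228], [202, 201], [194, 182]]
scene probe 0.96 465 [172. 177.] rect [[158.10000610351562, 164.3000030517578], [173.39
[... 950 characters left out ...]
69482422], [381.6000061035156, 131.1999969482422], [398.20001220703125, 164.39999389648438], [366.20001220703125, 180.39999389648438]] poly [[378, 135], [354, 149], [366, 177], [392, 166], [389, 148], [380, 157], [372, 149]]
top probe 0.49 266 [384. 144.] rect [[367.79998779296875, 141.60000610351562], [383.3999938964844, 133.8000030517578], [391.6000061035156, 150.1999969482422], [376.0, 158.0]] poly [[383, 135], [371, 146], [376, 156], [388, 146]]
probe_grip scene [([173.4, 171.8], 0.68), ([344.7, 295.1], 0.42)]
probe_grip top [([379.4, 140.9], 0.65), ([429.2, 202.3], 0.64)]
   -> [ 0.6418 -0.1963  0.1828] gap 0.0082
probe scene []
probe top [([375.9, 156.6], 0.79), ([202.9, 189.8], 0.16)]
```

View pics/s2.png

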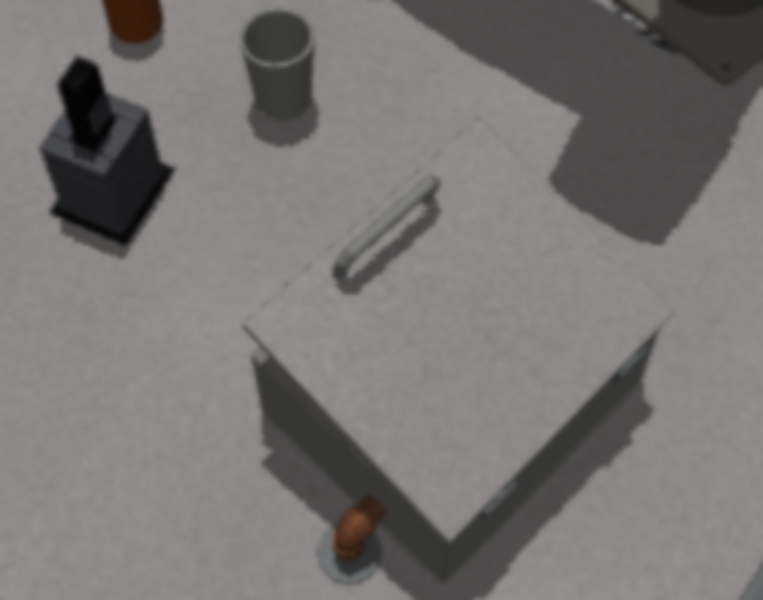

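View pics/t2.png

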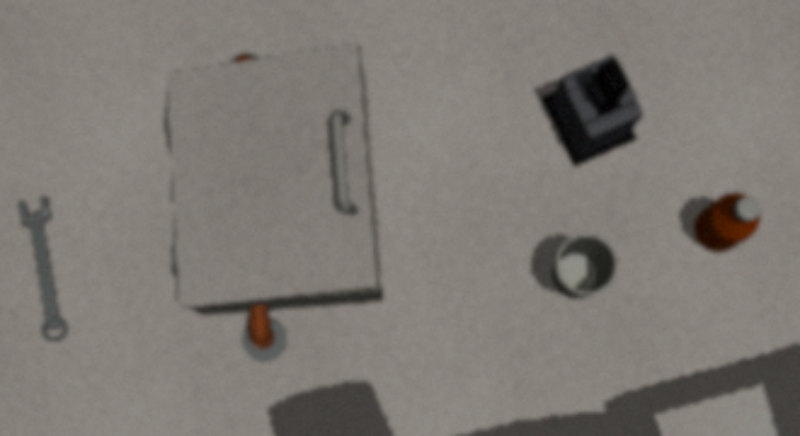

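The scene crop shows the cover ajar, with the bar from s2 (433,183) to (342,265). The holder and thermometer are rotated relative to the world axes. Next I fit the cover pose to the corners and make a brightened holder crop.

```bash
cat > fit.py <<'E'
from h import *
from scipy.optimize import least_squares
S=np.array([[480,118],[245,325],[450,545],[672,312],[433,183],[342,265]])/[2.725,2.727]+[140,140]
T=np.array([[380,288],[359,45],[168,70],[180,300],[346,207],[337,118]])/[2.424,2.422]+[130,110]
def cov(p):
    L=np.array([[-135,-227,12],[135,-227,12],[135,1,12],[-135,1,12],[-46,-205,49],[46,-205,49]])/1e3
    Q=R.from_euler('z',p[2])*R.from_euler('x',-p[3])
    return Q.apply(L)+[p[0],p[1],.12]
f=lambda p:np.r_[(proj('scene',cov(p))-S).ravel(),(proj('top',cov(p))-T).ravel()]
r=least_squares(f,[.535,.281,.05,.3]);p=r.x
if __name__=='__main__':
    print('hinge',p.round(4),'rms px',np.sqrt(np.mean(r.fun**2)).round(2)); print(r.fun.reshape(2,6,2).round(1).tolist())
    Z=R.from_euler('z',p[2]); H=np.array([p[0],p[1],.12])
    print('handle',(H+(Z*R.from_euler('x',-p[3])).apply([0,-.205,.047])).round(4))
    C=H*[1,1,0]+Z.apply([0,-.11,0]); print('centre',C.round(4),'plug',(C+Z.apply([-.012,-.035,.082])).round(4),'plug normal',Z.apply([-np.sin(.349),0,np.cos(.349)]).round(3))
    a=cv2.imread('pics/s.png')[150:240,140:215];b=cv2.imread('pics/t.png')[120:190,340:405]
    g=lambda i:np.clip(255*(i/150.)**.5,0,255).astype(np.uint8)
    cv2.imwrite('pics/hold.png',g(np.hstack([cv2.resize(a,(400,480),interpolation=3),cv2.resize(b,(400,431),interpolation=3)[:431].copy() if 0 else cv2.copyMakeBorder(cv2.resize(b,(400,431)),0,49,0,0,0)])))
E
python3 fit.py
```

```text
hinge [0.538  0.2805 0.0574 0.1956] rms px 1.32
[[[-1.1, 1.5], [-1.6, 0.2], [-1.1, -1.4], [1.1, -0.1], [-1.3, 0.9], [1.8, -2.9]], [[-1.0, -0.3], [0.4, -0.1], [-1.0, 0.6], [-1.5, 2.7], [-0.9, -2.0], [0.4, -0.2]]]
handle [0.549  0.0888 0.2059]
centre [0.5443 0.1707 0.    ] plug [0.5343 0.135  0.082 ] plug normal [-0.341 -0.02   0.94 ]
```

View pics/hold.png

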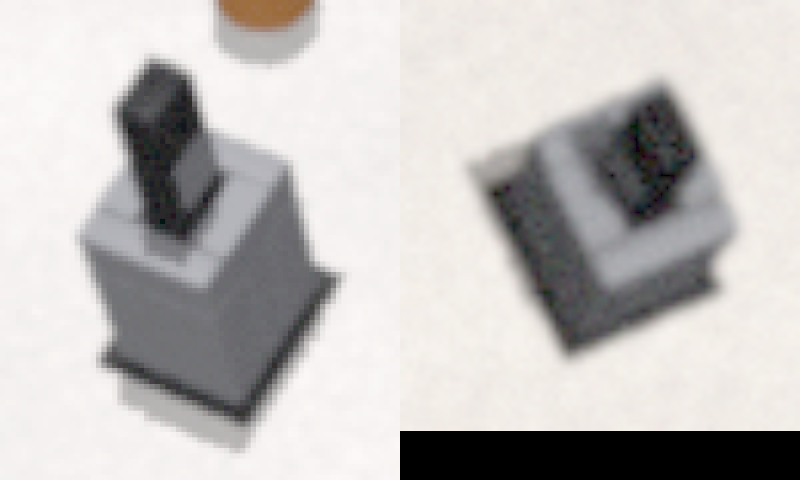

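```bash
cat > fit2.py <<'E'
from fit import *
for n,w in (('corners',[1,1,1,1,0,0]),('free+handle',[1,1,.0,.0,1,1]),('all',[1]*6)):
    W=np.repeat(w*2,2)
    q=least_squares(lambda p:f(p)*W,p,loss='soft_l1').x
    H=np.array([q[0],q[1],.12]);print(n,q.round(3),'handle',(H+(R.from_euler('z',q[2])*R.from_euler('x',-q[3])).apply([0,-.205,.047])).round(4))
for a,b in zip(S,T[[0,1,2,3,4,5]]): print('tri',*[np.round(v,4) for v in tri(a,b)])
HS=np.array([[295,165],[212,290],[80,237]])/5.333+[140,150]
HT=(np.array([[260,78],[337,225],[205,290],[140,140]]))/6.154+[340,120]
FT=(np.array([[318,290],[168,355],[75,165]]))/6.154+[340,120]
FS=(np.array([[340,278],[245,415],[100,358]]))/5.333+[140,150]
for a,b in zip(HS,(HT[[0,1,2,3]])): pass
# corner order: each list is a walk; try the matching of scene to top, and 80x70 either way
best=[]
for k in range(4):
  for (a,b,c,d) in((40,35,48,43),(35,40,43,48)):
    C=lambda s,A,B,z:R.from_euler('z',s[2]).apply(np.array([[A,B,z],[A,-B,z],[-A,-B,z],[-A,B,z]])/1e3)+[s[0],s[1],0]
    def g(s):
        t=C(s,a,b,110);o=C(s,c,d,8)
        return np.r_[(proj('top',t)-HT).ravel(),(proj('top',o)[[1,2,3]]-FT).ravel(),(proj('scene',np.roll(t,-k,0)[:3])-HS).ravel(),(proj('scene',np.roll(o,-k,0)[:3])-FS).ravel()]
    for y0 in(-.5,.3,1.0,-1.1):
      r=least_squares(g,[.638,-.21,y0]);best.append((np.sqrt(np.mean(r.fun**2)),k,a,r.x))
best.sort(key=lambda t:t[0])
for t in best[:1]+[u for u in best if u[2]!=best[0][2]][:1]: print('holder',t)
E
python3 fit2.py
```

```text
corners [0.538 0.28  0.059 0.214] handle [0.5489 0.09   0.2095]
free+handle [0.534 0.28  0.07  0.199] handle [0.5469 0.089  0.2067]
all [0.537 0.28  0.058 0.202] handle [0.5485 0.089  0.2072]
tri [0.4136 0.0515 0.1791] 0.0032
tri [0.6837 0.0702 0.178 ] 0.0023
tri [0.6737 0.2919 0.1275] 0.0058
tri [0.4084 0.2735 0.1355] 0.0049
tri [0.4981 0.0849 0.2045] 0.0008
tri [0.598  0.092  0.1985] 0.0038Traceback (most recent call last):
  File "fit2.py", line 21, in <module>
    r=least_squares(g,[.638,-.21,y0]);best.append((np.sqrt(np.mean(r.fun**2)),k,a,r.x))
    return func(*args, **kwargs)
    result = trf(vector_fun.fun, vector_fun.jac, x0, f0, J0, lb, ub, ftol, xtol,
                 gtol, max_nfev, x_scale, loss_function, tr_solver,
                 tr_options.copy(), verbose, callback=callback_wrapped)
    return trf_no_bounds(
        fun, jac, x0, f0, J0, ftol, xtol, gtol, max_nfev, x_scale,
        loss_function, tr_solver, tr_options, verbose, callback=callback)
    J = jac(x)
    self._update_jac()
    ~~~~~~~~~~~~~~~~^^
    self.J = self.jac_wrapped(xp_copy(self.x), f0=self.f)
   
[... 665 characters left out ...]
 *self.args, **self.kwargs))
                      ~~~~~~~~^^^^^^^^^^^^^^^^^^^^^^^^^^^^^^
    return np.atleast_1d(self.fun(x))
                         ~~~~~~~~^^^
    return self.f(x, *self.args, **self.kwargs)
           ~~~~~~^^^^^^^^^^^^^^^^^^^^^^^^^^^^^^
  File "fit2.py", line 19, in g
    return np.r_[(proj('top',t)-HT).ravel(),(proj('top',o)[[1,2,3]]-FT).ravel(),(proj('scene',np.roll(t,-k,0)[:3])-HS).ravel(),(proj('scene',np.roll(o,-k,0)[:3])-FS).ravel()]
                                             ~~~~^^^^^^^^^
  File "h.py", line 15, in proj
    c=viewer.camera_info(cam);T=np.array(c['T']);p=(np.atleast_2d(P)-T[:3,3])@T[:3,:3]
ValueError: time passes only in moves, steps and waits
```

```bash
python3 - <<'E'
import re
s=open('h.py').read()
s=s.replace("def ray(","import os,pickle\nif not os.path.exists('ci.pkl'): pickle.dump({c:viewer.camera_info(c) for c in('scene','top')},open('ci.pkl','wb'))\nCI=pickle.load(open('ci.pkl','rb'))\ndef ray(").replace("c=viewer.camera_info(cam)","c=CI[cam]")
open('h.py','w').write(s)
E
python3 fit2.py | tail -2; python3 - <<'E'
from h import *
s=ctrl.read_state();Q=R.from_quat(s['tcp_rot']);print(s['clock'],Q.as_matrix().round(3))
z=Q.as_matrix()[:,2];print('jaw yaw',np.arctan2(z[1],z[0]))
E
```

```text
holder (np.float64(1.1132155928876444), 2, 35, array([ 0.6418452 , -0.20552897, -1.17060926]))
holder (np.float64(2.0736890053160906), 2, 40, array([ 0.64295969, -0.20657035, -1.16750366]))
1.7 [[-0.943  0.     0.331]
 [-0.331 -0.    -0.943]
 [ 0.    -1.     0.   ]]
jaw yaw -1.2329950089002606
```

Emit:
carry_out:
  deltas:
    - [1.5,2.8,2.3,0,0,-0.07]
    - [1.5,2.8,2.3,0,0,-0.07]
    - [1.5,2.8,2.4,0,0,-0.07]
    - [1.75,3.3,0,0,0,-0.07]
    - [1.75,3.3,0,0,0,0]
    - [1.75,3.3,0,0,0,0]
    - [1.75,3.3,0,0,0,0]
    - [1.75,3.3,0,0,0,0]
  grip: -1

```text
clock: 2.37
tcp_pos: [0.3318, -0.3155, 0.3015]
tcp_rot: [0.02, -0.707, 0.707, -0.02]
contact_force: [0.9, -0.5, 0.2]
width: 0.996
```

Emit:
carry_out:
  deltas:
    - [1.75,3.3,0,0,0,0]
    - [1.75,3.3,0,0,0,0]
    - [1.75,3.3,0,0,0,0]
    - [1.75,3.3,0,0,0,0]
    - [1.75,3.3,0,0,0,0]
    - [1.75,3.3,0,0,0,0]
    - [1.75,3.3,0,0,0,0]
    - [1.75,3.3,0,0,0,0]

```text
clock: 3.03
tcp_pos: [0.4719, -0.0512, 0.3016]
tcp_rot: [0.02, -0.707, 0.707, -0.021]
contact_force: [1.5, -0.1, 0.3]
width: 0.999
```

Emit:
carry_out:
  deltas:
    - [1.75,3.3,0,0,0,0]
    - [1.75,3.3,0,0,0,0]
    - [1.75,3.3,0,0,0,0]
    - [1.0,2.0,0,0,0,0]
    - [0,0,0,0,0,0]

```text
clock: 3.45
tcp_pos: [0.5348, 0.0699, 0.3008]
tcp_rot: [-0.022, 0.707, -0.706, 0.022]
contact_force: [0.7, 0.3, -0.3]
width: 0.999
```

Emit:
carry_out:
  deltas:
    - [1.3,1.9,-1.0,0,0,0]
    - [0,0,-3,0,0,0]
    - [0,0,-3,0,0,0]
    - [0,0,-2.2,0,0,0]
    - [0,0,-1.0,0,0,0]
    - [0,0,-0.8,0,0,0]
    - [0,0,0,0,0,0]

```text
clock: 4.03
tcp_pos: [0.5462, 0.0845, 0.1902]
tcp_rot: [0.021, -0.707, 0.707, -0.02]
contact_force: [0.8, 0.1, -0.1]
width: 1.002
```

```bash
python3 - <<'E'
from h import *
a=viewer.snapshot('scene');b=viewer.snapshot('top')
a=cv2.resize(a[150:330,200:400],(560,504));cv2.imwrite('pics/g.png',a[:,:,::-1])
both('cover_handle');print(ctrl.read_state()['contact_force'],ctrl.read_state()['tcp_pos'])
E
```

```text
cover_handle scene [([281.8, 215.2], 0.86)]
cover_handle top [([271.9, 176.9], 0.56), ([377.4, 156.3], 0.18)]
   -> [0.5447 0.0842 0.2202] gap 0.0036
[-0.04509232  0.4740613  -0.51868592] [0.5480114  0.08479483 0.1933762 ]
```

View pics/g.png

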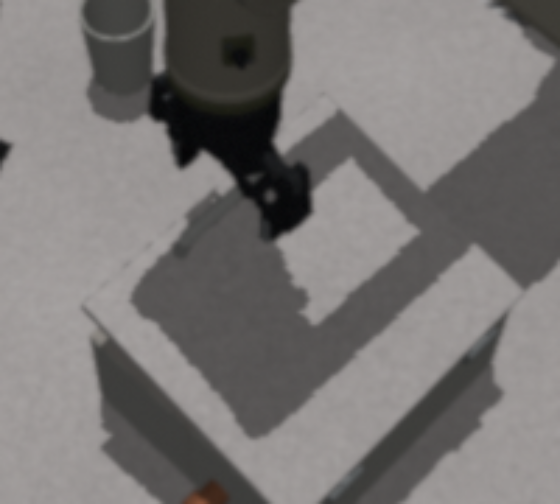

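The picture shows the bar end at crop (200,215), between the open fingers: one finger is over the board and the other beyond the free edge. I'll close on it.

Emit:
carry_out:
  deltas:
    - [0,0,0,0,0,0]
    - [0,0,0,0,0,0]
    - [0,0,0,0,0,0]
    - [0,0,0,0,0,0]
    - [0,0,0,0,0,0]
    - [0,0,0,0,0,0]
    - [0,0,0,0,0,0]
    - [0,0,0,0,0,0]
  grip: 1

```text
clock: 4.9
tcp_pos: [0.5465, 0.0903, 0.1895]
tcp_rot: [-0.022, 0.71, -0.704, 0.021]
contact_force: [7.0, 25.7, -12.7]
width: 0.118
```

```bash
cat > arc.py <<'E'
import numpy as np,sys
p0,p1,n,t0,t1=map(float,sys.argv[1:6]);n=int(n);yaw=.058;r=.2103
ph=np.linspace(p0,p1,n+1);t=np.linspace(t0,t1,n+1)
u=-r*np.cos(ph)-.019*np.sin(t);z=r*np.sin(ph)-.019*np.cos(t)
for a,b in zip(np.diff(u),np.diff(z)):
    print([round(float(v),2) for v in(-np.sin(yaw)*a*100,np.cos(yaw)*a*100,b*100)]+[round(-(t1-t0)/n*np.cos(yaw),3),round(-(t1-t0)/n*np.sin(yaw),4),0])
E
python3 arc.py .427 1.796 24 0 .4
```

```text
[-0.03, 0.5, 1.08, np.float64(-0.017), np.float64(-0.001), 0]
[-0.03, 0.56, 1.05, np.float64(-0.017), np.float64(-0.001), 0]
[-0.04, 0.61, 1.01, np.float64(-0.017), np.float64(-0.001), 0]
[-0.04, 0.67, 0.97, np.float64(-0.017), np.float64(-0.001), 0]
[-0.04, 0.72, 0.93, np.float64(-0.017), np.float64(-0.001), 0]
[-0.05, 0.78, 0.89, np.float64(-0.017), np.float64(-0.001), 0]
[-0.05, 0.83, 0.84, np.float64(-0.017), np.float64(-0.001), 0]
[-0.05, 0.87, 0.79, np.float64(-0.017), np.float64(-0.001), 0]
[-0.05, 0.92, 0.74, np.float64(-0.017), np.float64(-0.001), 0]
[-0.06, 0.96, 0.68, np.float64(-0.017), np.float64(-0.001), 0]
[-0.06, 0.99, 0.63, np.float64(-0.017), np.float64(-0.001), 0]
[-0.06, 1.03, 0.57, np.float64(-0.017), np.float64(-0.001), 0]
[-0.06, 1.06, 0.51, np.float64(-0.017), np.float64(-0.001), 0]
[-0.06, 1.08, 0.44, np.float64(-0.017), np.float64(-0.001), 0]
[-0.06, 1.11, 0.38, np.float64(-0.017), np.float64(-0.001), 0]
[-0.07, 1.13, 0.32, np.float64(-0.017), np.float64(-0.001), 0]
[-0.07, 1.14, 0.25, np.float64(-0.017), np.float64(-0.001), 0]
[-0.07, 1.15, 0.18, np.float64(-0.017), np.float64(-0.001), 0]
[-0.07, 1.16, 0.12, np.float64(-0.017), np.float64(-0.001), 0]
[-0.07, 1.17, 0.05, np.float64(-0.017), np.float64(-0.001), 0]
[-0.07, 1.17, -0.02, np.float64(-0.017), np.float64(-0.001), 0]
[-0.07, 1.16, -0.09, np.float64(-0.017), np.float64(-0.001), 0]
[-0.07, 1.16, -0.16, np.float64(-0.017), np.float64(-0.001), 0]
[-0.07, 1.15, -0.22, np.float64(-0.017), np.float64(-0.001), 0]
```

Emit:
carry_out:
  deltas:
    - [-0.03,0.6,1.0,-0.017,-0.001,0]
    - [-0.03,0.65,1.05,-0.017,-0.001,0]
    - [-0.04,0.61,1.0,-0.017,-0.001,0]
    - [-0.04,0.67,0.97,-0.017,-0.001,0]

```text
clock: 5.23
tcp_pos: [0.5446, 0.1133, 0.2287]
tcp_rot: [0.021, -0.684, 0.729, -0.021]
contact_force: [8.8, 15.1, -21.3]
width: 0.117
```

Emit:
carry_out:
  deltas:
    - [-0.04,0.84,0.81,-0.017,-0.001,0]
    - [-0.05,0.88,0.79,-0.017,-0.001,0]
    - [-0.05,0.93,0.74,-0.017,-0.001,0]
    - [-0.05,0.87,0.79,-0.017,-0.001,0]

```text
clock: 5.57
tcp_pos: [0.5429, 0.1444, 0.2622]
tcp_rot: [0.02, -0.656, 0.754, -0.021]
contact_force: [-0.7, -3.6, -5.4]
width: 0.117
```

Emit:
carry_out:
  deltas:
    - [-0.05,0.92,0.74,-0.017,-0.001,0]
    - [-0.06,0.96,0.68,-0.017,-0.001,0]
    - [-0.06,0.99,0.63,-0.017,-0.001,0]
    - [-0.06,1.03,0.57,-0.017,-0.001,0]
    - [-0.06,1.06,0.51,-0.017,-0.001,0]
    - [-0.06,1.08,0.44,-0.017,-0.001,0]
    - [-0.06,1.11,0.38,-0.017,-0.001,0]
    - [-0.07,1.13,0.3,-0.017,-0.001,0]

```text
clock: 6.23
tcp_pos: [0.5375, 0.2272, 0.3053]
tcp_rot: [0.018, -0.603, 0.797, -0.021]
contact_force: [-6.1, -6.0, 0.5]
width: 0.118
```

Emit:
carry_out:
  deltas:
    - [-0.07,1.14,0.25,-0.017,-0.001,0]
    - [-0.07,1.15,0.18,-0.017,-0.001,0]
    - [-0.07,1.16,0.12,-0.017,-0.001,0]
    - [-0.07,1.17,0.05,-0.017,-0.001,0]
    - [-0.07,1.17,-0.02,-0.017,-0.001,0]
    - [-0.07,1.16,-0.09,-0.017,-0.001,0]
    - [-0.07,1.16,-0.16,-0.017,-0.001,0]
    - [-0.07,1.15,-0.22,-0.017,-0.001,0]

```text
clock: 6.9
tcp_pos: [0.5314, 0.3206, 0.3069]
tcp_rot: [0.017, -0.547, 0.836, -0.023]
contact_force: [-10.6, -5.0, 3.6]
width: 0.114
```

Emit:
carry_out:
  deltas:
    - [0,0,0,0,0,0]

```text
clock: 6.98
tcp_pos: [0.5313, 0.3227, 0.3063]
tcp_rot: [0.017, -0.548, 0.836, -0.024]
contact_force: [-9.9, 2.7, 5.3]
width: 0.119
```

```bash
python3 - <<'E'
from h import *
a=viewer.snapshot('scene');b=viewer.snapshot('top')
cv2.imwrite('pics/up.png',np.hstack([cv2.resize(a[120:400,180:460],(400,400)),cv2.resize(b[80:290,150:360],(400,400))])[:,:,::-1])
cv2.imwrite('pics/s3.png',a[:,:,::-1]);cv2.imwrite('pics/t3.png',b[:,:,::-1])
both('cover_handle');both('plug_face');both('test_plug');both('cover_hinge')
for c in('scene','top'): print(c,[(np.round(q['point'],1).tolist(),round(q['p'],2),int(q['pixels'].sum())) for q in cut_out(c,'test_plug')[:2]])
E
```

```text
cover_handle scene [([380.0, 265.4], 0.69)]
cover_handle top [([167.1, 174.4], 0.62)]
   -> [0.5303 0.3291 0.3308] gap 0.0002
plug_face scene [([299.2, 256.9], 0.59)]
plug_face top [([257.0, 191.8], 0.55)]
   -> [0.5334 0.1315 0.0792] gap 0.0039
test_plug scene [([296.8, 265.8], 0.69)]
test_plug top [([259.0, 187.8], 0.59)]
   -> [0.5469 0.1314 0.0528] gap 0.0061
cover_hinge scene [([342.3, 292.5], 0.83)]
cover_hinge top [([203.3, 189.2], 0.7)]
   -> [0.5367 0.2738 0.1216] gap 0.009
scene [([299.6, 258.3], 0.69, 151)]
top [([257.3, 189.5], 0.44, 73)]
```

View pics/up.png

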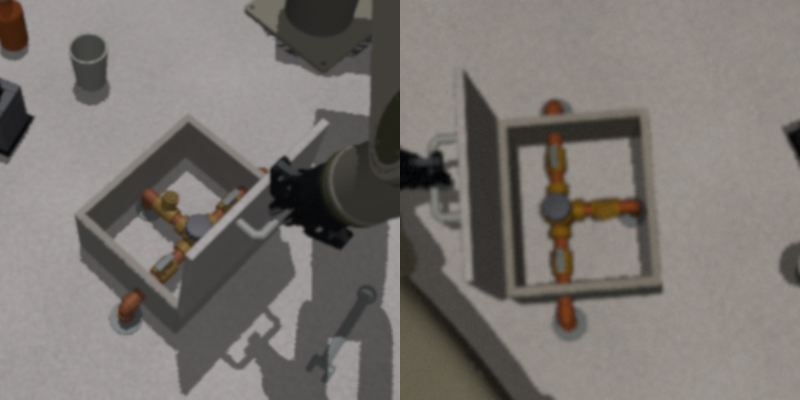

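The cover stands upright: the handle measures (0.530, 0.329, 0.331), which gives about 1.58 rad. The plug shows at scene ~(299,257) and top ~(257,191), and agrees with the box-derived point within 4 mm. I'll open the fingers a little and back out.

Emit:
carry_out:
  deltas:
    - [0,0,0,0,0,0]
    - [0,0,0,0,0,0]
    - [0,0,0,0,0,0]
    - [0,0,0,0,0,0]
  grip: 0.35

```text
clock: 7.92
tcp_pos: [0.5333, 0.3207, 0.3062]
tcp_rot: [0.016, -0.549, 0.836, -0.024]
contact_force: [-0.4, -0.2, -0.0]
width: 0.325
```

Emit:
carry_out:
  deltas:
    - [-0.03,0.4,0.9,0,0,0]
    - [-0.03,0.4,0.9,0,0,0]
    - [-0.06,0.8,1.8,0,0,0]
    - [-0.06,0.8,1.8,0,0,0]
    - [-0.06,0.8,2.2,0,0,0]
    - [0,0.5,3,0,0,0]
    - [0,0,3,0,0,0]

```text
clock: 8.5
tcp_pos: [0.5301, 0.3587, 0.4431]
tcp_rot: [0.017, -0.548, 0.836, -0.024]
contact_force: [0.9, 0.7, -0.1]
width: 0.322
```

```bash
cat > probe.py <<'E'
from h import *
# probe body top: 36x24 (along holder axes), top z=.193; overlay on original pictures
o=[]
for cam,fn,(y0,y1,x0,x1) in(('scene','pics/s.png',(150,240,140,230)),('top','pics/t.png',(110,200,330,420))):
    i=cv2.resize(cv2.imread(fn)[y0:y1,x0:x1],(400,400),interpolation=cv2.INTER_CUBIC);i=np.clip(255*(i/150.)**.5,0,255).astype(np.uint8)
    for yaw,col in((.40,(0,0,255)),(.40+np.pi/2,(0,255,0))):
        for z in(.193,.11):
            P=R.from_euler('z',yaw).apply(np.array([[18,12,0],[18,-12,0],[-18,-12,0],[-18,12,0]])/1e3)+[.6418,-.2055,z]
            q=((proj(cam,P)-[x0,y0])*400/90).astype(np.int32);cv2.polylines(i,[q],True,col,1)
    o.append(i)
cv2.imwrite('pics/pr.png',np.hstack(o))
E
python3 probe.py; python3 -c "
from h import *
viewer.snapshot('scene');viewer.snapshot('top');both('cover_handle');both('probe_grip');both('holder')
for c in('scene','top'): print(c,[(np.round(q['point'],1).tolist(),round(q['p'],2),int(q['pixels'].sum())) for q in cut_out(c,'probe')[:2]])
s=ctrl.read_state();print(s['clock'],s['tcp_pos'],s['contact_force'])"
```

```text
cover_handle scene [([379.1, 266.6], 0.59)]
cover_handle top [([168.6, 174.0], 0.68), ([257.1, 187.2], 0.19)]
   -> [0.5317 0.3276 0.326 ] gap 0.0025
probe_grip scene [([171.2, 172.8], 0.9)]
probe_grip top [([382.3, 143.5], 0.52)]
   -> [ 0.641  -0.2084  0.1649] gap 0.0043
holder scene [([184.0, 208.4], 0.82)]
holder top [([367.7, 160.8], 0.59), ([427.5, 202.8], 0.22)]
   -> [ 0.6354 -0.1939  0.0142] gap 0.0086
scene [([169.9, 177.1], 0.87, 469)]
top [([381.3, 144.1], 0.8, 242)]
9.0 [0.53063288 0.35754841 0.44104717] [-0.37882134  0.3552091   0.16920547]
```

View pics/pr.png

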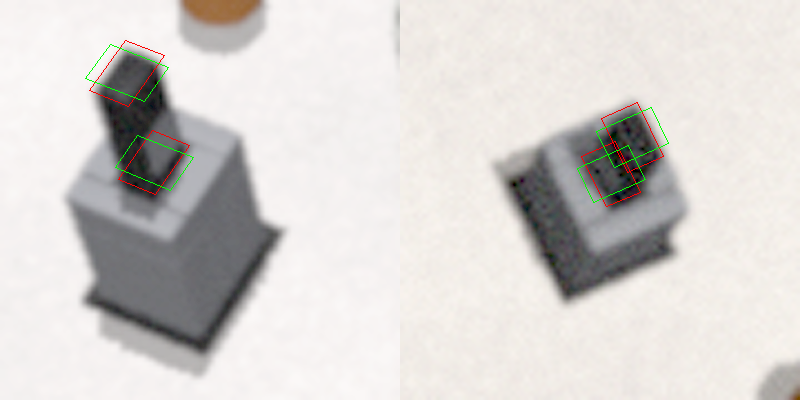

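Red (yaw 0.40, 36 mm side along it) fits the thermometer body at scene (130,70) and top (632,135) in this overlay. The thermometer is therefore at (0.641, -0.207) with yaw 0.40. The cover stayed up (handle unchanged after release). Now I move over to it.

Emit:
carry_out:
  deltas:
    - [0.8,-4.0,0,0.05,0.003,0]
    - [0.8,-4.0,0,0.05,0.003,0]
    - [0.8,-4.0,0,0.05,0.003,0]
    - [0.8,-4.0,0,0.05,0.003,0]
    - [0.8,-4.0,0,0.05,0.003,0]
    - [0.8,-4.0,0,0.05,0.003,0]
    - [0.8,-4.0,0,0.05,0.003,0]
    - [0.8,-4.0,0,0.058,0.003,0]

```text
clock: 9.67
tcp_pos: [0.5943, 0.0362, 0.4424]
tcp_rot: [-0.02, 0.708, -0.706, 0.021]
contact_force: [0.5, 0.6, 0.3]
width: 0.325
```

Emit:
carry_out:
  deltas:
    - [0.8,-4.0,0,0,0,0.05]
    - [0.8,-4.0,0,0,0,0.05]
    - [0.8,-4.0,0,0,0,0.05]
    - [0.8,-4.0,0,0,0,0.05]
    - [0.8,-4.0,-2,0,0,0.05]
    - [0.7,-4.0,-2,0,0,0.05]
    - [0,-0.6,-4,0,0,0.045]
    - [0,0,-4,0,0,0]
  grip: -1

```text
clock: 10.33
tcp_pos: [0.6405, -0.2056, 0.3246]
tcp_rot: [0.141, -0.692, 0.694, -0.141]
contact_force: [1.0, 1.2, -0.6]
width: 1.002
```

Emit:
carry_out:
  deltas:
    - [0,0,-2,0,0,0]
    - [0,0,0,0,0,0]

```text
clock: 10.5
tcp_pos: [0.6374, -0.2011, 0.2969]
tcp_rot: [-0.145, 0.695, -0.69, 0.137]
contact_force: [0.1, 1.2, -1.3]
width: 0.999
```

```bash
cat > st.py <<'E'
from h import *
s=ctrl.read_state();M=R.from_quat(s['tcp_rot']).as_matrix();z=M[:,2]
print(s['clock'],'tcp',s['tcp_pos'].round(4),'ydir',M[:,1].round(3),'jaw',z.round(3),'jawyaw',np.arctan2(z[1],z[0]).round(3),'F',s['contact_force'].round(1),'w',round(s['width'],3),'q',s['joint_positions'].round(2))
E
python3 st.py
```

```text
10.5 tcp [ 0.6374 -0.2011  0.2969] ydir [-0.012  0.005 -1.   ] jaw [ 0.391 -0.92  -0.009] jawyaw -1.169 F [ 0.1  1.2 -1.3] w 0.999 q [-0.38  0.31  1.16  0.    1.68  0.79]
```

Emit:
carry_out:
  deltas:
    - [0,0,-3,0,0,0]
    - [0,0,-3,0,0,0]
    - [0,0,-3,0,0,0]
    - [0,0,-3,0,0,0]
    - [0,0,-2,0,0,0]
    - [0,0,-1.4,0,0,0]
    - [0,0,0,0,0,0]
    - [0,0,0,0,0,0]

```text
clock: 11.17
tcp_pos: [0.6409, -0.2017, 0.1528]
tcp_rot: [0.141, -0.693, 0.693, -0.142]
contact_force: [-0.1, -0.6, 0.2]
width: 0.999
```

```bash
python3 st.py; python3 -c "
from h import *
a=viewer.snapshot('scene');b=viewer.snapshot('top')
both('probe_grip')
f=lambda i:np.clip(255*(cv2.resize(i,(400,400),interpolation=3)[:,:,::-1]/160.)**.5,0,255)
cv2.imwrite('pics/g2.png',np.hstack([f(a[130:240,120:230]),f(b[100:200,320:420])]))"
```

```text
11.1667 tcp [ 0.6409 -0.2017  0.1528] ydir [ 0. -0. -1.] jaw [ 0.392 -0.92   0.   ] jawyaw -1.168 F [-0.1 -0.6  0.2] w 0.999 q [-0.38  0.37  1.36 -0.    1.42  0.79]
probe_grip scene [([297.6, 254.4], 0.75)]
probe_grip top [([150.2, 219.1], 0.6), ([381.1, 142.6], 0.59)]
   -> [0.5223 0.288  0.3266] gap 0.2511[ WARN:0@3.130] global loadsave.cpp:1063 imwrite_ Unsupported depth image for selected encoder is fallbacked to CV_8U.
```

View pics/g2.png

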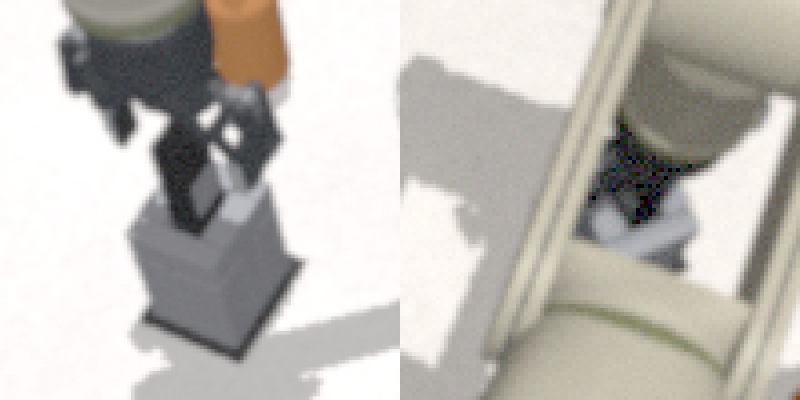

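The left half shows the thermometer body at crop (185,180), between the open fingers. I'll lower 4 mm and close.

Emit:
carry_out:
  deltas:
    - [0,-0.1,-0.4,0,0,0]
    - [0,0,0,0,0,0]
    - [0,0,0,0,0,0]
    - [0,0,0,0,0,0]
    - [0,0,0,0,0,0]
    - [0,0,0,0,0,0]
    - [0,0,0,0,0,0]
  grip: 1

```text
clock: 11.95
tcp_pos: [0.6409, -0.2036, 0.148]
tcp_rot: [0.141, -0.692, 0.693, -0.142]
contact_force: [1.3, -4.1, -1.0]
width: 0.275
```

Emit:
carry_out:
  deltas:
    - [0,0,0,0,0,0]
    - [0,0,0,0,0,0]

```text
clock: 12.12
tcp_pos: [0.6409, -0.2036, 0.148]
tcp_rot: [0.141, -0.692, 0.693, -0.142]
contact_force: [1.3, -5.6, -0.2]
width: 0.274
```

```bash
python3 st.py
```

```text
12.1167 tcp [ 0.6409 -0.2036  0.148 ] ydir [ 0.001 -0.001 -1.   ] jaw [ 0.392 -0.92   0.002] jawyaw -1.168 F [ 1.3 -5.6 -0.2] w 0.274 q [-0.38  0.37  1.36 -0.    1.41  0.79]
```

Emit:
carry_out:
  deltas:
    - [0,-0.1,1.0,0,0,0]
    - [0,0,1.5,0,0,0]
    - [0,0,2,0,0,0]
    - [0,0,3,0,0,0]
    - [0,0,3.5,0,0,0]
    - [0,0,4,0,0,0]
    - [0,0,3,0,0,0]
    - [0,0,0,0,0,0]

```text
clock: 12.78
tcp_pos: [0.6426, -0.2039, 0.3371]
tcp_rot: [0.138, -0.691, 0.695, -0.145]
contact_force: [1.7, -0.6, 0.9]
width: 0.274
```

```bash
python3 st.py
```

```text
12.7833 tcp [ 0.6426 -0.2039  0.3371] ydir [ 0.011 -0.004 -1.   ] jaw [ 0.393 -0.92   0.008] jawyaw -1.167 F [ 1.7 -0.6  0.9] w 0.274 q [-0.38  0.31  1.09  0.    1.73  0.78]
```

Emit:
carry_out:
  deltas:
    - [-1.4,2.8,0,0.0025,-0.0436,0]
    - [-1.4,2.8,0,0.0025,-0.0436,0]
    - [-1.4,2.8,0,0.0025,-0.0436,0]
    - [-1.4,2.8,0,0.0025,-0.0436,0]
    - [-1.4,2.8,0,0.0025,-0.0436,0]
    - [-1.4,2.8,0,0.0025,-0.0436,0]
    - [-1.4,2.8,0,0.0025,-0.0436,0]
    - [-1.4,2.8,0,0.0025,-0.0436,0]

```text
clock: 13.45
tcp_pos: [0.5272, 0.0219, 0.3267]
tcp_rot: [0.017, -0.665, 0.699, -0.261]
contact_force: [-0.4, 0.4, -1.1]
width: 0.274
```

Emit:
carry_out:
  deltas:
    - [-1.5,2.8,0,0,0,0]
    - [-1.5,2.8,0,0,0,0]
    - [-1.5,2.8,0,0,0,0]
    - [-1.3,2.6,-2,0,0,0]
    - [0,0,-2,0,0,0]
    - [0,0,-1.5,0,0,0]
    - [0,0,0,0,0,0]
    - [0,0,0,0,0,0]

```text
clock: 14.12
tcp_pos: [0.4695, 0.1305, 0.2713]
tcp_rot: [0.019, -0.665, 0.7, -0.26]
contact_force: [0.6, 0.6, -1.3]
width: 0.278
```

```bash
python3 st.py;python3 -c "
from h import *
a=viewer.snapshot('scene');b=viewer.snapshot('top')
cv2.imwrite('pics/s4.png',a[:,:,::-1]);cv2.imwrite('pics/t4.png',b[:,:,::-1])
both('probe_point');both('plug_face');both('probe_grip');both('cover_handle')
cv2.imwrite('pics/pre.png',np.hstack([cv2.resize(a[190:320,230:360],(400,400),interpolation=3),cv2.resize(b[120:250,190:320],(400,400),interpolation=3)])[:,:,::-1])"
```

```text
14.1167 tcp [0.4695 0.1305 0.2713] ydir [ 0.339  0.02  -0.941] jaw [ 0.373 -0.921  0.115] jawyaw -1.186 F [ 0.6  0.6 -1.3] w 0.278 q [ 0.2  -0.55  2.04 -0.05  1.31  1.37]
probe_point scene []
probe_point top []
plug_face scene [([297.2, 254.0], 0.47)]
plug_face top [([257.2, 190.3], 0.39)]
   -> [0.5359 0.1289 0.0929] gap 0.0066
probe_grip scene [([327.3, 191.0], 0.96)]
probe_grip top [([252.5, 203.1], 0.54), ([249.8, 193.5], 0.15)]
   -> [0.4652 0.1313 0.2861] gap 0.002
cover_handle scene [([377.6, 264.1], 0.86), ([329.3, 189.4], 0.48)]
cover_handle top [([167.1, 173.2], 0.86)]
   -> [0.533  0.3268 0.3355] gap 0.0027
```

View pics/pre.png

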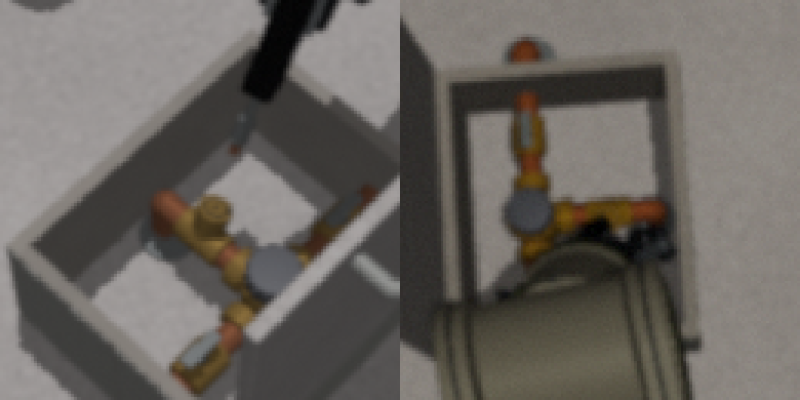

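The left half shows the copper tip at crop (235,150), i.e. scene ≈ (306.4, 238.8), and the plug's round face at crop ≈ (213,208). The arm hides the tip in the top view. I'll compare this with the predicted pixels.

```bash
python3 - <<'E'
from h import *
tip=np.array([.5153,.1332,.1443]);pl=np.array([.534,.133,.081]);n=np.array([-.341,-.02,.94])
print('tip pred',proj('scene',tip),'plug pred',proj('scene',pl),proj('top',pl),'rim r',[proj('scene',pl+np.array(v)*.014).round(1).tolist() for v in([.94,0,.34],[-.94,0,-.34],[0,1,0],[0,-1,0])])
print('grip pred',proj('scene',[.4695-.015*.339,.1305,.2713+.015*.941]))
a=cv2.imread('pics/s4.png')[225:290,270:335];b=cv2.imread('pics/t3.png')[160:225,225:290]
f=lambda i:np.clip(255*(cv2.resize(i,(400,400),interpolation=2)/160.)**.6,0,255)
A,B=f(a).astype(np.uint8),f(b).astype(np.uint8)
for I,c,o in((A,'scene',(270,225)),(B,'top',(225,160))):
    for P,col in((pl,(0,0,255)),(tip,(255,0,0))):
        if c=='top' and P is tip: continue
        cv2.circle(I,tuple(((proj(c,P)[0]-o)*400/65).astype(int).tolist()),3,col,-1)
cv2.imwrite('pics/z.png',np.hstack([A,B]))
E
```

```text
tip pred [[307.18583591 239.43591389]] plug pred [[300.29933225 257.2854989 ]] [[256.95631005 191.06101012]] rim r [[[296.2, 259.8]], [[304.4, 254.8]], [[304.4, 261.3]], [[296.2, 253.3]]]
grip pred [[326.78887289 190.65577731]]
```

View pics/z.png

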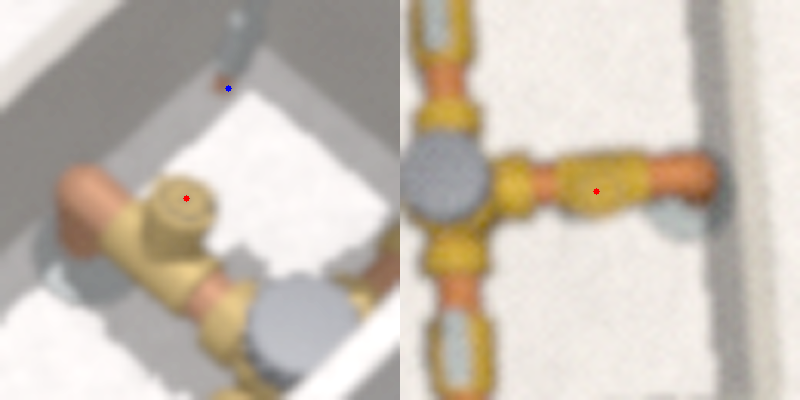

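Emit:
carry_out:
  deltas:
    - [-0.6,0.05,-0.2,0,0,0]
    - [0.4,0.03,-1.1,0,0,0]
    - [0.4,0.02,-1.1,0,0,0]
    - [0.4,0.02,-1.1,0,0,0]
    - [0.3,0.02,-0.8,0,0,0]
    - [0.2,0.01,-0.6,0,0,0]
    - [0,0,0,0,0,0]
    - [0,0,0,0,0,0]

```text
clock: 15.28
tcp_pos: [0.4813, 0.1318, 0.2231]
tcp_rot: [0.018, -0.665, 0.7, -0.261]
contact_force: [1.5, -1.1, -1.2]
width: 0.273
```

```bash
python3 st.py;python3 - <<'E'
from h import *
i=viewer.snapshot('scene');both_=[(tip_of('scene',n)or[{}])[0].get('point') for n in('probe_point','plug_face')];print(both_)
s=ctrl.read_state();y=R.from_quat(s['tcp_rot']).as_matrix()[:,1];t=s['tcp_pos']+.135*y
pl=np.array([.534,.133,.081]);n=np.array([-.341,-.02,.94]);d=t-pl;print('tip',t.round(4),'height',(d@n).round(4),'lateral',(d-d@n*n).round(4),'pix',proj('scene',t),proj('scene',pl))
f=lambda i:np.clip(255*(cv2.resize(i,(600,600),interpolation=2)/160.)**.6,0,255).astype(np.uint8)
I=f(i[225:290,270:335][:,:,::-1])
for P,col in((pl,(0,0,255)),(t,(255,0,0))): cv2.circle(I,tuple(((proj('scene',P)[0]-(270,225))*600/65).astype(int).tolist()),3,col,-1)
cv2.imwrite('pics/z2.png',I)
E
```

```text
15.2833 tcp [0.4813 0.1318 0.2231] ydir [ 0.341  0.019 -0.94 ] jaw [ 0.372 -0.921  0.116] jawyaw -1.187 F [ 1.5 -1.1 -1.2] w 0.273 q [ 0.2  -0.5   2.1  -0.05  1.2   1.38]
[[295.9, 268.8], [298.9, 255.4]]
tip [0.5282 0.1346 0.0978] height 0.0177 lateral [0.0002 0.002  0.0001] pix [[302.8031212  252.91751189]] [[300.29933225 257.2854989 ]]
```

View pics/z2.png

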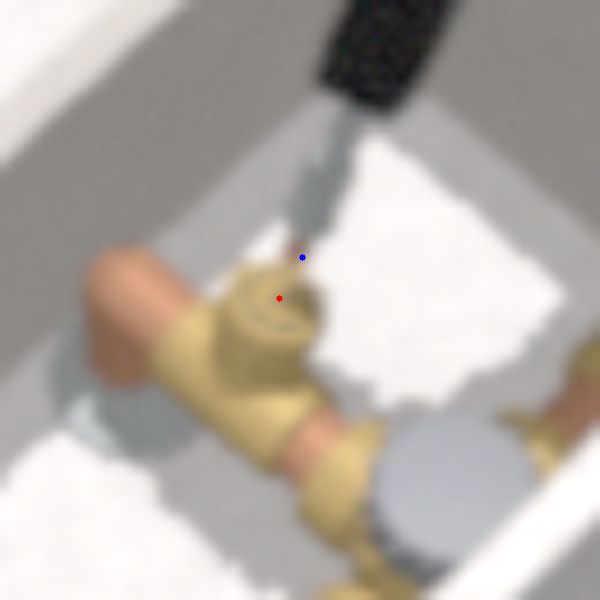

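The tip is at crop ≈ (297,252), the ring on the plug face is centred near (277,300), and the two line up. Next come small steps along the normal, averaging the force readings.

Emit:
carry_out:
  deltas:
    - [0.17,0.01,-0.47,0,0,0]
    - [0.17,0.01,-0.47,0,0,0]
    - [0,0,0,0,0,0]
    - [0,0,0,0,0,0]

```text
clock: 15.77
tcp_pos: [0.4847, 0.1319, 0.2135]
tcp_rot: [0.018, -0.665, 0.7, -0.261]
contact_force: [-0.1, -0.4, -0.4]
width: 0.278
```

```bash
cat > avg.py <<'E'
from h import *
F=[];P=[];n=np.array([-.341,-.02,.94]);pl=np.array([.534,.133,.081])
for k in range(10):
    viewer.snapshot('scene');s=ctrl.read_state();F.append(s['contact_force']);y=R.from_quat(s['tcp_rot']).as_matrix()[:,1];P.append(s['tcp_pos']+.135*y)
F=np.array(F);t=np.mean(P,0);d=t-pl
print(s['clock'],'F.n',(F@n).mean().round(2),'sd',(F@n).std().round(2),'F',F.mean(0).round(2),'h',(d@n).round(4),'sd',(np.array(P)@n).std().round(4),'lat',(d-d@n*n).round(4),'tilt err deg',np.degrees(np.arccos(-y@n)).round(1))
E
python3 avg.py
```

```text
16.2667 F.n -1.06 sd 0.54 F [-0.1   0.17 -1.16] h 0.007 sd 0.0001 lat [-0.0005  0.0018 -0.0001] tilt err deg nanavg.py:6: RuntimeWarning: invalid value encountered in arccos
  print(s['clock'],'F.n',(F@n).mean().round(2),'sd',(F@n).std().round(2),'F',F.mean(0).round(2),'h',(d@n).round(4),'sd',(np.array(P)@n).std().round(4),'lat',(d-d@n*n).round(4),'tilt err deg',np.degrees(np.arccos(-y@n)).round(1))
```

Emit:
carry_out:
  deltas:
    - [0.1,0,-0.28,0,0,0]
    - [0.1,0,-0.28,0,0,0]
    - [0,0,0,0,0,0]
    - [0,0,0,0,0,0]

```text
clock: 16.6
tcp_pos: [0.4869, 0.132, 0.2083]
tcp_rot: [0.018, -0.665, 0.7, -0.261]
contact_force: [0.1, 0.4, -1.2]
width: 0.272
```

```bash
python3 avg.py
```

```text
17.1 F.n -1.32 sd 0.51 F [ 0.01 -0.31 -1.41] h 0.001 sd 0.0001 lat [-0.0006  0.0017 -0.0002] tilt err deg nanavg.py:6: RuntimeWarning: invalid value encountered in arccos
  print(s['clock'],'F.n',(F@n).mean().round(2),'sd',(F@n).std().round(2),'F',F.mean(0).round(2),'h',(d@n).round(4),'sd',(np.array(P)@n).std().round(4),'lat',(d-d@n*n).round(4),'tilt err deg',np.degrees(np.arccos(-y@n)).round(1))
```

Emit:
carry_out:
  deltas:
    - [0.07,0,-0.19,0,0,0]
    - [0,0,0,0,0,0]
    - [0,0,0,0,0,0]

```text
clock: 17.35
tcp_pos: [0.4878, 0.132, 0.2069]
tcp_rot: [0.018, -0.665, 0.7, -0.261]
contact_force: [-1.2, -0.7, -0.0]
width: 0.275
```

```bash
python3 avg.py
```

```text
17.85 F.n 0.51 sd 0.32 F [-0.54 -0.    0.34] h -0.0009 sd 0.0 lat [-0.0004  0.0017 -0.0001] tilt err deg nanavg.py:6: RuntimeWarning: invalid value encountered in arccos
  print(s['clock'],'F.n',(F@n).mean().round(2),'sd',(F@n).std().round(2),'F',F.mean(0).round(2),'h',(d@n).round(4),'sd',(np.array(P)@n).std().round(4),'lat',(d-d@n*n).round(4),'tilt err deg',np.degrees(np.arccos(-y@n)).round(1))
```

Contact is at the predicted height: F·n rose 1.7 N, so the tip is about 1.7 mm in. I'll go 3.3 mm further, to about half-way.

Emit:
carry_out:
  deltas:
    - [0.06,0,-0.16,0,0,0]
    - [0.05,0,-0.15,0,0,0]
    - [0,0,0,0,0,0]
    - [0,0,0,0,0,0]

```text
clock: 18.18
tcp_pos: [0.4889, 0.132, 0.2037]
tcp_rot: [0.018, -0.665, 0.7, -0.261]
contact_force: [-0.3, -0.5, 1.9]
width: 0.274
```

```bash
python3 avg.py 2>/dev/null; python3 - <<'E'
from h import *
i=viewer.snapshot('scene');viewer.snapshot('top');both('cover_handle');both('soap');both('tumbler');both('plug_face')
f=lambda i:np.clip(255*(cv2.resize(i,(500,500),interpolation=2)/160.)**.6,0,255).astype(np.uint8)
cv2.imwrite('pics/z3.png',f(i[225:290,270:335][:,:,::-1]))
E
```

```text
18.6833 F.n 1.97 sd 0.39 F [-0.32  0.29  1.99] h -0.0042 sd 0.0 lat [-0.0004  0.0016 -0.0001] tilt err deg nan
cover_handle scene [([377.5, 267.9], 0.76)]
cover_handle top [([165.1, 173.7], 0.86), ([260.9, 188.0], 0.62)]
   -> [0.5344 0.3317 0.3288] gap 0.0064
soap scene [([190.3, 146.4], 0.76)]
soap top [([425.4, 204.9], 0.66)]
   -> [ 0.499  -0.3583  0.0061] gap 0.0012
tumbler scene [([242.6, 176.7], 0.76), ([300.8, 261.4], 0.52)]
tumbler top [([366.5, 224.4], 0.93), ([200.6, 191.0], 0.28)]
   -> [ 0.448  -0.1854 -0.0106] gap 0.006
plug_face scene [([181.0, 210.2], 0.6), ([301.0, 256.2], 0.58)]
plug_face top [([366.7, 223.4], 0.47), ([256.7, 188.7], 0.38)]
   -> [ 0.5371 -0.2612 -0.185 ] gap 0.1666
```

View pics/z3.png

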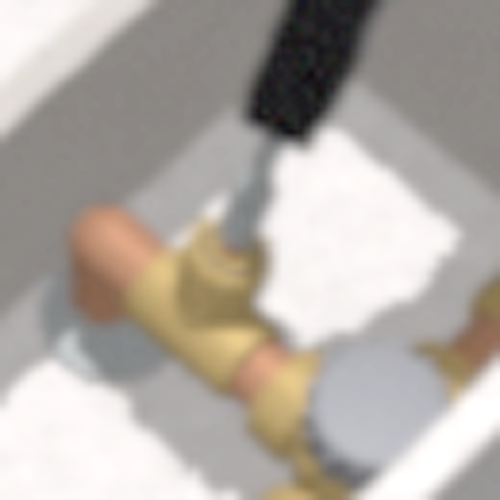

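The tip sits on the middle of the face: it is at crop ≈ (236,251), against a face centre of ≈ (233,248). The net push of about 3.1 N matches a tip pushed in about 5 mm. The cover, soap and tumbler measure where they should be, so I'm handing in.

```bash
python3 st.py; python3 -c "
from plant import ctrl
print(ctrl.job_done())"
```

```text
19.1833 tcp [0.4888 0.132  0.2037] ydir [ 0.342  0.02  -0.94 ] jaw [ 0.372 -0.921  0.116] jawyaw -1.187 F [0.3 0.1 2.5] w 0.271 q [ 0.2  -0.47  2.11 -0.05  1.15  1.38]
the job is handed in; nothing more can be done
None
```

I raised the cover and left it upright. I then took the thermometer from its holder and handed the job in at 19 s, still gripping it with its tip pressed on the plug. No verdict is reported.

- **Cover:** the handle last measured (0.534, 0.332, 0.329), which puts the cover near 1.6 rad. That is inside the 1.36 to 1.78 limits, and it did not move after I let go.
- **Tip position:** about 2 mm from the plug's centre by the arm's reading, and within about 1 pixel (3 mm) in the last picture.
- **Squareness:** the tool direction matched the plug normal I worked out from the box. The printed tilt figure came out as "nan" (a rounding slip in my script), so I compared the two directions by eye instead.
- **Pressure:** the push rose by about 3.1 N from before contact, which corresponds to the tip being about 5 mm in. The arm's distance past the point of contact also gives about 5 mm.
- **Grip:** the finger opening stayed at about 23 mm, consistent with the 24 mm body.
- **Bystanders:** soap and tumbler measured within about 3 mm of where they started. I did not re-measure the wrench, but the arm never came near it.

Some network readings disagreed: the last plug-face result picked wrong spots, with a 167 mm mismatch between cameras. I ignored it and used the plug position from the box fit and the earlier detection, which agreed within about 5 mm.

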